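# Sweep the nuts into the counting tray's trough and shut its cover

### The arm

A 6-joint arm with a two-finger parallel gripper is mounted at the origin on a cart in front of the work surface, level with it; the furniture and walls round the work are solid. World frame = base frame: x ahead of the robot, y to its left, z up, the work surface at z = 0. Lengths are in m, angles in rad, forces in N, time in s.
With the tool pointing down it reaches from about 0.325 to 0.9 m from the base axis. Payload 6.1 kg.
Tool frame: the origin (TCP) lies midway between the tips of the shut fingers; the grasp point (between the pads) lies 19 mm behind it; x points along the fingers, y is the direction in which the jaws open and shut, and the axes are right-handed (so a half turn about x gives the same grasp; the last joint's range is limited). The gripper opens to 85 mm and grips with 20 to 120 N. Pads are 22 mm wide; open, the fingers measure 114 mm over their backs; the gripper's body (76 mm by 85 mm) begins 54 mm behind the grasp point. The pads swing forward as they close: fully open they stand 13 mm farther back than shut.
Start: joints at [1.201, 0.22, 1.526, -0, 1.395, -0.126], TCP at [0.151, 0.607, 0.231] pointing down, gripper open.
Joint ranges: [-2.98, 2.98], [-0.91, 2.08], [0.09, 2.57], [-1.24, 4.39], [0.2, 2.65], [-2.68, 2.68]. Speed limits (rad/s): [2.57, 2.57, 3.01, 3.14, 3.14, 3.14].

### API

Orientations are given as [roll, pitch, yaw] about the fixed x, y, z axes, in that order (R = Rz(yaw) Ry(pitch) Rx(roll)).
In Python, from plant import movep, move_l, set_joints, gripper_to, hold, inverse_kinematics, observe, get_image, get_calibration, Unreachable, job_done gives the robot as it stands. Calls block until the motion is done:
- movep(position, orientation): joint-space move of the TCP to a pose.
- move_l(position, feed=0.15, rotation=None, max_force=None): straight line of the TCP; rotation=None keeps the orientation; feed is the mean speed in m/s. With max_force (N) it stops when the force on the tool has changed by that much, and returns True; else False.
- set_joints(angles): joint-space move.
- gripper_to(opening, f_grip=None): finger opening in m; f_grip is the grip in N (None keeps the last); returns when the fingers have stopped.
- hold(seconds).
- inverse_kinematics(position, orientation): joint angles nearest the present ones, or None.
- observe(): the state.
- get_image(name): name is "scene" or "top"; returns (picture, depth): 400x640x3 uint8, red, green, blue; 400x640 float32, m along the optical axis (not along the pixel's ray), 0 where there is no reading.
- get_calibration(name): a dict with "intrinsics" (3x3 intrinsics, pixels), "dist_coeffs" ([k1, k2, p1, p2, k3] as OpenCV has them; the pictures are not rectified), "world_from_camera" (4x4, takes a point from camera to world coordinates). Camera axes: x right, y down, z forward; pixel columns grow to the right and rows downward; lengths in m; the calibration is good to about 2 mm. A picture is of the moment at which its call begins. get_calibration takes no time and is no camera call.
A pose or a line that the arm cannot do raises Unreachable and nothing moves.
- job_done(): hands the job in, once; it reports no verdict.
The state is a dict: "time_s": time; "q": joint angles; "joint_velocities": joint speeds; "joint_torque": joint torques, N m; "eef_pos": TCP position; "tcp_rot": TCP orientation; "ft_force": force on the tool from outside, world axes, zero at the start; "torque": the same for the moment, N m; "opening": finger opening in m.
Only numpy, scipy, OpenCV 4.12 (cv2) and the standard library are available. Lean on these libraries where they do the work, as an engineer would, in place of code of your own. Each camera call takes 0.05 s, during which the arm holds its last target. There are 200 camera calls.

### The job

Three hex nuts and one long hex standoff lie on the deck of the dark counting tray. With the tips or the outside of the fingers, sweep the three nuts across the deck into the trough along the tray's left side, sliding them and never picking them up, and leave the standoff on the deck. Then push the trough's hinged cover over with the fingers and press it fully shut over the nuts; do not disturb the bottle, spool and jar beside the tray.

Things in the scene. Friction and masses are not known exactly. Their poses are not given: they have to be found in the camera images.
- tray: Dark grey plastic parts-counting tray, 206 (x) x 192 (y) mm, fixed to the bench. Origin: centre of its underside, on the bench; y points to the trough on its left side, z up. 5 mm walls at x = +-100 mm and a 4 mm rim at y = -94 mm stand 46 mm above the bench; a pouring spout at the rim's +x end reaches to y = -120 mm. Walls stand 8 mm above the deck.
- deck_edge (a point): Middle of the deck's left edge, where it drops straight into the trough: tray x = 0, y = +44, z = 38 mm. The deck is flat and level, 38 mm above the bench, from tray y = -92 to +44 mm and x = -98 to +98 mm.
- trough (a point): Middle of the trough's floor: tray x = 0, y = +68, z = 4 mm. The trough spans tray y = +44 to +92 mm, x = -98 to +98 mm, and is 34 mm deep below the deck; its outer wall is 4 mm thick and 36 mm high.
- cover (a joint): Angle of the trough's lighter grey cover (rad): 0 = shut, flat over the trough, upper face 42 mm above the bench; starts open at 1.6 to 1.9, leaning away from the deck; stop at 1.95. Hinge line: parallel to tray x at y = +97, z = 40 mm. The hinge is stiff (0.03 N m, under 1 N at the edge): the cover stays at whatever angle it is left and has to be pushed all the way down.
- cover_edge (a point): Middle of the cover's free edge, a rounded bead 5.6 mm thick, 54.5 mm from the hinge line. The cover is a 3 mm plastic sheet, 192 mm long in tray x. Open, its free edge is about 94 mm above the bench; shut, it lies at tray y = +42 mm on the deck's edge.
- nut_0: Steel hex nut, 19 mm across flats (22 mm across corners), 10 mm thick, about 17 g, lying flat on the deck (identical to the other two). Origin at its centre, 5 mm above the deck; z is the nut's axis. The nuts and the standoff each start at tray y between -35 and +18 mm, about 42 mm apart in tray x, in any order.
- nut_1: Steel hex nut, 19 mm across flats (22 mm across corners), 10 mm thick, about 17 g, lying flat on the deck (identical to the other two). Origin at its centre, 5 mm above the deck; z is the nut's axis. The nuts and the standoff each start at tray y between -35 and +18 mm, about 42 mm apart in tray x, in any order.
- nut_2: Steel hex nut, 19 mm across flats (22 mm across corners), 10 mm thick, about 17 g, lying flat on the deck (identical to the other two). Origin at its centre, 5 mm above the deck; z is the nut's axis. The nuts and the standoff each start at tray y between -35 and +18 mm, about 42 mm apart in tray x, in any order.
- standoff: Steel hex standoff (spacer), a bar 30 mm long and 10 mm across flats, lying on a flat on the deck among the nuts, turned anyhow. Origin at its centre, 5 mm above the deck; x along its length. Stays on the deck.
- flux_bottle: Small brown glass bottle with a white cap, 26 mm across, 58 mm high, standing on the bench 45 to 60 mm off the tray's right (-y) side. Origin: centre of its underside. Bystander.
- solder_spool: Spool of solder with blue flanges, 46 mm across, 40 mm high, standing on the bench beyond the tray's far (+x) side. Origin: centre of its underside. Bystander.
- white_jar: White open jar, 52 mm across, 46 mm high, standing on the bench beyond the tray's far (+x) side, near the trough. Origin: centre of its underside. Bystander.

How it is judged:
By the outcome, as a careful person would: the job done as asked, in the order asked, and still so for the second after the job is handed in, with the robot touching nothing.
It also fails if it takes over 48 s, if anything falls off the work surface, if the arm or the gripper's body presses on something with over 40 N, if the wrist force passes 120 N, or if a joint passes its speed limit or range.

## Working session

There is one attempt and no reset: what is moved stays moved. The work goes in short steps, each a Python script; the robot and the scene stay as the last script left them, time stands still between calls to the robot, and variables do not carry over. Pictures are saved under pics/ and viewed, about 8 in all and at most 12, crops included, and the job is handed in when it is done.

```bash
ls; mkdir -p pics; python3 - <<'E'
from plant import *
import cv2,numpy as np
for n in("top","scene"):
    im,d=get_image(n); cv2.imwrite(f"pics/{n}0.png",im[:,:,::-1]); np.save(f"pics/{n}0.npy",d)
    c=get_calibration(n); print(n,np.round(c["intrinsics"],1).tolist(),c["dist_coeffs"],np.round(c["world_from_camera"],3).tolist())
s=observe();print(s["time_s"],s["eef_pos"],s["tcp_rot"],s["opening"])
E
```

```text
pics
top [[391.9, 0.0, 322.6], [0.0, 391.9, 198.6], [0.0, 0.0, 1.0]] [-0.06187821  0.          0.          0.          0.        ] [[-0.022, -0.985, 0.171, 0.419], [-1.0, 0.024, 0.009, 0.046], [-0.013, -0.171, -0.985, 0.897], [0.0, 0.0, 0.0, 1.0]]
scene [[456.1, 0.0, 324.4], [0.0, 456.1, 204.9], [0.0, 0.0, 1.0]] [-0.11231497  0.          0.          0.          0.        ] [[0.859, -0.391, 0.331, 0.247], [-0.512, -0.673, 0.534, -0.414], [0.014, -0.628, -0.778, 0.719], [0.0, 0.0, 0.0, 1.0]]
0.1 [0.15065009 0.6060052  0.23030073] [-1.71397254  1.56901771 -1.95779607] 0.08536818314096162
```

View pics/top0.png

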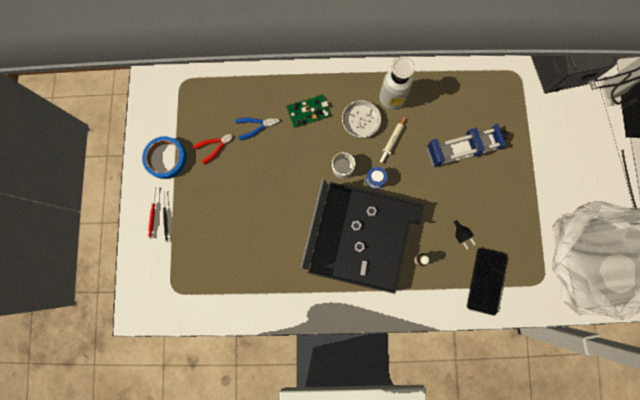

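View pics/scene0.png

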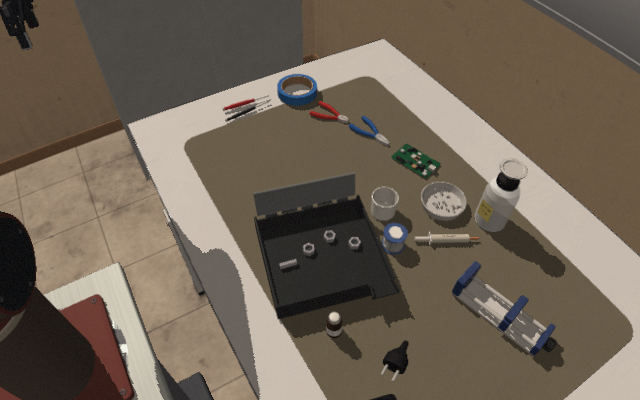

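The top view shows the tray at about (300-420, 180-292). The nuts are near (372,211), (356,226) and (360,247), and the standoff is at (363,268). I'll enlarge that area to read it more precisely.

```bash
python3 - <<'E'
import cv2
im=cv2.imread("pics/top0.png")[172:300,290:440]
im=cv2.convertScaleAbs(im,alpha=2.2,beta=10)
cv2.imwrite("pics/crop0.png",cv2.resize(im,None,fx=4.6,fy=4.6,interpolation=cv2.INTER_CUBIC))
E
```

```text
(no output)
```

View pics/crop0.png

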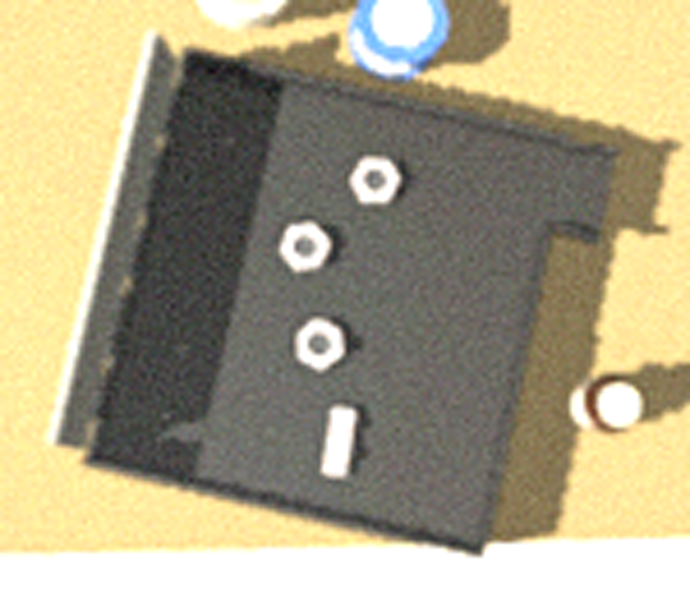

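The crop shows the nut centres at (376,180), (305,246) and (319,344), and the standoff running from (343,408) to (335,475). The deck edge runs from (283,90) to (195,470), the near right corner is at (483,550), and the cover bead runs from (152,35) to (53,440).

```bash
cat > h.py <<'E'
from plant import *
import numpy as np, cv2
from scipy.optimize import least_squares
def pix2w(uv,z,name="top"):
    c=get_calibration(name);T=np.array(c["world_from_camera"])
    p=cv2.undistortPoints(np.array(uv,float).reshape(-1,1,2),np.array(c["intrinsics"]),np.array(c["dist_coeffs"])).reshape(-1,2)
    r=np.c_[p,np.ones(len(p))]@T[:3,:3].T
    s=(np.broadcast_to(z,len(p))-T[2,3])/r[:,2]
    return T[:3,3]+r*s[:,None]
E
python3 - <<'E'
from h import *
def f(p): return np.array(p)/4.6+[290-.4,172-.4]
# tray pts: crop px, tray xyz
L=[((283,90),(97,44,38)),((195,470),(-97.5,44,38)),((483,550),(-102.5,-96,46)),((88,462),(-102.5,96,40)),((548,232),(None)),((612,150),(102.5,-120,46))]
L=[l for l in L if l[1]]
W=pix2w([f(l[0]) for l in L],np.array([l[1][2] for l in L])/1000)[:,:2]
X=np.array([l[1][:2] for l in L])/1000
def m(p,X): c,s=np.cos(p[2]),np.sin(p[2]); return X@np.array([[c,s],[-s,c]])+p[:2]
r=least_squares(lambda p:(m(p,X)-W).ravel(),[.45,0,0]);p=r.x
print(p,np.round(r.fun.reshape(-1,2)*1000,1).tolist())
inv=lambda w:(w[:,:2]-p[:2])@np.array([[np.cos(p[2]),-np.sin(p[2])],[np.sin(p[2]),np.cos(p[2])]])
names=["n0","n1","n2","sA","sB"]
t=inv(pix2w([f(q) for q in[(376,180),(305,246),(319,344),(343,408),(335,475)]],.048))*1000
print(dict(zip(names,np.round(t,1).tolist())))
print("cover edge @z94",np.round(inv(pix2w([f((150,36)),f((53,440))],.094))*1000,1).tolist())
print("bottle,spool",np.round(inv(pix2w([f((615,404)),f((400,18))],[.058,.04]))*1000,1).tolist())
d=np.load("pics/top0.npy");print([float(d[int(v),int(u)]) for u,v in[f((376,300)),f((152,60))]])
# reach test
for yaw in(0,np.pi/2,-np.pi/2,np.pi):
  a=p[2]+yaw
  for tx,ty in[(80,-60),(80,60),(-80,-60),(-80,60),(0,110),(60,-80)]:
    w=m(p,np.array([[tx,ty]])/1000)[0]
    q=inverse_kinematics([*w,.045],[0,np.pi/2,a]); print(round(yaw,2),tx,ty,None if q is None else np.round(q,2))
E
```

```text
[ 0.48275058 -0.02883618 -0.25090387] [[4.3, 0.4], [-3.6, 1.4], [-3.7, -1.0], [-0.4, 2.9], [3.4, -3.8]]
{'n0': [58.3, -9.8], 'n1': [19.9, 16.4], 'n2': [-23.6, 0.1], 'sA': [-50.1, -17.1], 'sB': [-81.0, -20.0]}
cover edge @z94 [[92.5, 107.9], [-94.3, 108.1]]
bottle,spool [[-20.6, -138.3], [140.3, -5.4]]
[0.8585482835769653, 0.8199928402900696]
0 80 -60 [-0.34  0.27  1.85 -0.    1.03 -1.66]
0 80 60 [-0.12  0.31  1.8  -0.    1.04 -1.44]
0 -80 -60 [-0.37 -0.11  2.25 -0.    1.   -1.69]
0 -80 60 [-0.07 -0.03  2.18 -0.    0.99 -1.39]
0 0 110 [-0.    0.18  1.95 -0.    1.01 -1.32]
0 60 -80 [-0.38  0.22  1.9  -0.    1.01 -1.7 ]
1.57 80 -60 None
1.57 80 60 None
1.57 -80 -60 None
1.57 -80 60 None
1.57 0 110 None
1.57 60 -80 None
-1.57 80 -60 [-0.34  0.27  1.85 -0.    1.03 -0.08]
-1.57 80 60 [-0.12  0.31  1.8  -0.    1.04  0.13]
-1.57 -80 -60 [-0.37 -0.11  2.25 -0.    1.   -0.12]
-1.57 -80 60 [-0.07 -0.03  2.18 -0.    0.99  0.18]
-1.57 0 110 [-0.    0.18  1.95 -0.    1.01  0.25]
-1.57 60 -80 [-0.38  0.22  1.9  -0.    1.01 -0.13]
3.14 80 -60 [-0.34  0.27  1.85 -0.    1.03  1.49]
3.14 80 60 [-0.12  0.31  1.8  -0.    1.04  1.7 ]
3.14 -80 -60 [-0.37 -0.11  2.25 -0.    1.    1.45]
3.14 -80 60 [-0.07 -0.03  2.18 -0.    0.99  1.75]
3.14 0 110 [-0.    0.18  1.95 -0.    1.01  1.82]
3.14 60 -80 [-0.38  0.22  1.9  -0.    1.01  1.45]
```

The tray residuals are about 4 mm, so I'll refine the pose with depth and centroids.

```bash
python3 - <<'E'
from h import *
d=np.load("pics/top0.npy");im=cv2.imread("pics/top0.png")
c=get_calibration("top");T=np.array(c["world_from_camera"])
v,u=np.mgrid[165:310,285:450];uv=np.c_[u.ravel(),v.ravel()].astype(float)
n=cv2.undistortPoints(uv.reshape(-1,1,2),np.array(c["intrinsics"]),np.array(c["dist_coeffs"])).reshape(-1,2)
z=d[165:310,285:450].ravel();P=(np.c_[n,np.ones(len(n))]*z[:,None])@T[:3,:3].T+T[:3,3]
p=np.array([.48275,-.0288,-.2509]);R=np.array([[np.cos(p[2]),-np.sin(p[2])],[np.sin(p[2]),np.cos(p[2])]])
t=(P[:,:2]-p[:2])@R*1000;h=P[:,2]*1000
s=lambda m:(np.round(np.percentile(h[m],[5,50,95]),1),m.sum())
print("deck h",s((abs(t[:,0])<90)&(t[:,1]>-85)&(t[:,1]<-40)),"bench",s((t[:,1]<-105)&(t[:,0]<60)&(t[:,0]>10)), "trough",s((abs(t[:,0])<80)&(abs(t[:,1]-60)<8)))
# extents via height step, by rows
g=lambda m,lo=25:m&(h>lo)&(z>0)
for ty in(-70,-40,0,30):
    m=g(abs(t[:,1]-ty)<4);print("ty",ty,"x ext",np.round([t[m,0].min(),t[m,0].max()],1))
for tx in(-70,-40,0,40,):
    a=abs(t[:,0]-tx)<3;m=g(a&(t[:,1]<60));m2=a&(h>15)&(t[:,1]>70)
    dk=g(a&(t[:,1]<70)&(h<60));print("tx",tx,"ymin",t[m,1].min().round(1),"deckedge",t[dk,1].max().round(1),"cover", np.round([t[m2,1].min(),t[m2,1].max(),h[m2].max()],1))
gray=cv2.cvtColor(im,cv2.COLOR_BGR2GRAY)[165:310,285:450]
m=(gray>95).astype(np.uint8).ravel()&((abs(t[:,0])<95)&(t[:,1]>-80)&(t[:,1]<43)).astype(np.uint8)
k,l,st,ce=cv2.connectedComponentsWithStats(m.reshape(gray.shape))
for i in range(1,k):
  if st[i,4]>8:
    q=ce[i]+[285,165];w=pix2w([q],.048)[0];tt=(w[:2]-p[:2])@R*1000
    print(st[i,4],q.round(1),w.round(4),tt.round(1))
# overlay
def m2(X):return (np.array(X)[:,:2]/1000)@R.T+p[:2]
Tc=np.linalg.inv(T);rv=cv2.Rodrigues(Tc[:3,:3])[0]
def draw(X):
    X=np.array(X,float);W=np.c_[m2(X),X[:,2]/1000]
    q=cv2.projectPoints(W,rv,Tc[:3,3],np.array(c["intrinsics"]),np.array(c["dist_coeffs"]))[0].reshape(-1,2)
    cv2.polylines(big,[((q-[290,172]+.5)*4.6).astype(np.int32)],True,(0,0,255),1)
big=cv2.resize(cv2.convertScaleAbs(im[172:300,290:440],alpha=2.2,beta=10),None,fx=4.6,fy=4.6,interpolation=cv2.INTER_CUBIC)
draw([(-98,44,38),(98,44,38)]);draw([(-98,-92,46),(98,-92,46),(98,92,40),(-98,92,40)]);draw([(-102.5,-96,46),(102.5,-96,46),(102.5,96,46),(-102.5,96,46)])
cv2.imwrite("pics/ov.png",big)
E
```

```text
deck h (array([34.5, 36.9, 39.4]), np.int64(1692)) bench (array([-3.6, -1. ,  2.1]), np.int64(947)) trough (array([0.4, 2.7, 5.6]), np.int64(487))
ty -70 x ext [-104.4  101.1]
ty -40 x ext [-104.4  101.1]
ty 0 x ext [-103.8  160.4]
ty 30 x ext [-104.   102.2]
tx -70 ymin -96.6 deckedge 42.8 cover [ 91.9 110.6  96.9]
tx -40 ymin -96.8 deckedge 42.6 cover [ 91.5 110.2  96.3]
tx 0 ymin -97.1 deckedge 42.8 cover [ 91.5 110.5  95.7]
tx 40 ymin -96.4 deckedge 42.9 cover [ 92.  109.5  97.1]
54 [371.2 210.9] [ 0.5363 -0.0524  0.048 ] [57.8 -9.6]
57 [355.6 225.1] [ 0.5062 -0.0172  0.048 ] [19.9 17. ]
57 [359.1 246.5] [ 0.4597 -0.0231  0.048 ] [-23.7  -0.2]
69 [363.1 267.5] [ 0.4147 -0.0301  0.048 ] [-65.6 -18.2]
```

View pics/ov.png

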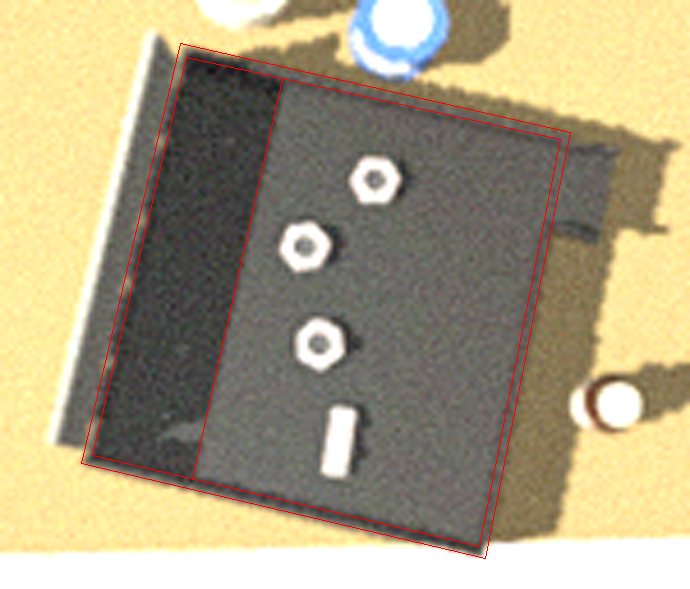

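The overlay fits to about 1.5 mm, with the tray really about 1.3 mm toward -x and 0.7 mm toward -y. The standoff lies clear of every nut lane, so I'll sweep each nut with its own stroke.

```bash
cat >> h.py <<'E'
P0=np.array([.48275,-.0288]);A=-.2509
R2=np.array([[np.cos(A),-np.sin(A)],[np.sin(A),np.cos(A)]])
P0=P0+R2@[-.0013,-.0007]
ORI=[0,np.pi/2,A-np.pi/2]
def W(x,y,z): return [*(P0+R2@np.array([x,y])/1000),z/1000]   # tray mm -> world m
def snap(name):
    im,d=get_image("top");sc,_=get_image("scene")
    a=cv2.resize(cv2.convertScaleAbs(im[172:300,290:440],alpha=2,beta=10),None,fx=3.1,fy=3.1,interpolation=cv2.INTER_CUBIC)
    b=cv2.resize(cv2.convertScaleAbs(sc[160:360,230:420],alpha=1.8,beta=10),None,fx=1.8,fy=a.shape[0]/200,interpolation=cv2.INTER_CUBIC)
    cv2.imwrite(f"pics/{name}.png",np.hstack([a,b])[:,:,::-1])
E
python3 - <<'E'
from h import *
gripper_to(0.0)
first=True
for x,y in[(-22.5,.5),(21.2,17.5),(59.2,-9)]:
    if first: movep(W(x,y-28,110),ORI);first=False
    else: move_l(W(x,y-28,75),.25)
    print("down",move_l(W(x,y-28,41),.12,max_force=10),observe()["eef_pos"][2])
    print("push",move_l(W(x,38,41),.1,max_force=25),observe()["ft_force"].round(1))
    move_l(W(x,34,75),.2)
move_l(W(40,-60,200),.3)
print(observe()["time_s"])
snap("a")
E
```

```text
down False 0.04141691789278568
push False [-0.   1.3 -0.1]
down True 0.03805312580832239
push False [-0.9 -0.4  0.2]
down True 0.03805326276503494
push False [ 0.1  0.4 -0.3]
9.7917
```

View pics/a.png

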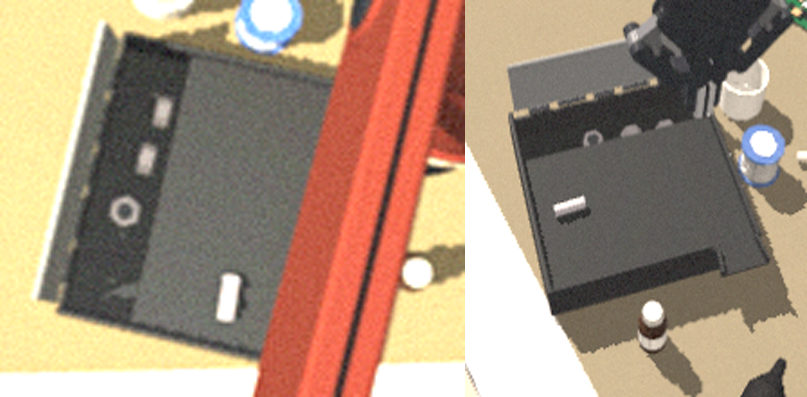

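Picture 5 shows all three nuts in the trough at (163,110), (146,158) and (124,211), two of them standing on edge. The standoff is on the deck at (229,297) and hasn't moved. Next is the cover.

```bash
python3 - <<'E'
from h import *
move_l(W(0,60,200),.3);move_l(W(0,145,200),.3);move_l(W(0,145,82),.25,max_force=10)
r=45
for th in(1.75,1.45,1.15,.85,.55,.3,.12):
    y=97-r*np.cos(th)+11;z=42+r*np.sin(th)
    hit=move_l(W(0,y,z),.1,max_force=20);print(th,hit,observe()["ft_force"].round(1))
    if hit:break
else:
    print("press",move_l(W(0,60,38),.04,max_force=15),observe()["eef_pos"],observe()["ft_force"].round(1))
    hold(.3)
    move_l(W(0,60,120),.2);move_l(W(0,-60,250),.3)
print(observe()["time_s"]);snap("b")
_,d=get_image("top");np.save("pics/b.npy",d)
E
```

```text
1.75 False [-0.8  0.9 -0.6]
1.45 False [-0.5  0.6 -0. ]
1.15 False [-0.1 -0.7  0.3]
0.85 False [-0.3 -0.  -0.3]
0.55 False [-1.2  0.4 -0.4]
0.3 False [-0.2  0.6  0.4]
0.12 False [-0.4  0.2  1.1]
press True [0.49761961 0.0300027  0.04142547] [-3.9  0.7 11.5]
15.475
```

View pics/b.png

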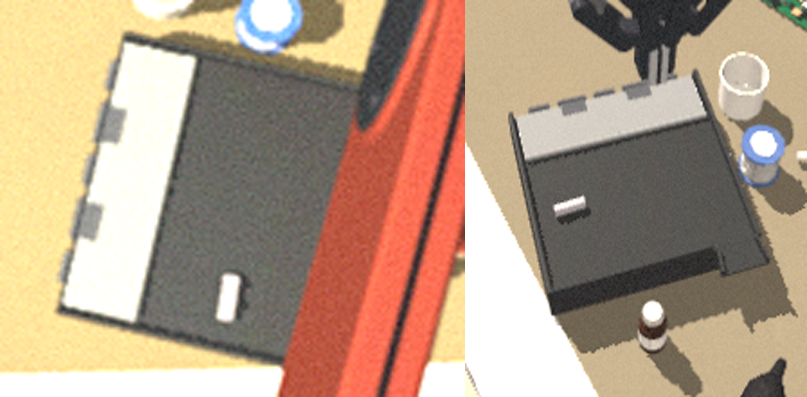

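Picture 6 shows the cover lying flat. I'll press once more near the free edge at two points, then check it with depth.

```bash
python3 - <<'E'
from h import *
for x in(40,-40):
    move_l(W(x,52,70),.3)
    print("press",move_l(W(x,52,37),.05,max_force=25),(observe()["eef_pos"][2]*1000).round(2),observe()["ft_force"].round(1))
    move_l(W(x,52,75),.2)
move_l(W(-40,52,200),.3);movep([.2,.5,.25],ORI)
hold(.3)
_,d=get_image("top");c=get_calibration("top");T=np.array(c["world_from_camera"])
v,u=np.mgrid[165:310,285:450];n=cv2.undistortPoints(np.c_[u.ravel(),v.ravel()].astype(float).reshape(-1,1,2),np.array(c["intrinsics"]),np.array(c["dist_coeffs"])).reshape(-1,2)
z=d[165:310,285:450].ravel();P=(np.c_[n,np.ones(len(n))]*z[:,None])@T[:3,:3].T+T[:3,3]
t=(P[:,:2]-P0)@R2*1000
for nm,y0,y1 in(("near edge",45,55),("mid",60,72),("near hinge",78,90),("deck",-80,-40)):
    m=(abs(t[:,0])<85)&(t[:,1]>y0)&(t[:,1]<y1);print(nm,np.median(P[m,2]*1000).round(2),m.sum())
print(observe()["time_s"]);snap("c")
E
```

```text
press True 42.32 [-4.4  2.8 14. ]
press True 42.22 [-3.9  3.3 15.2]
near edge 40.45 352
mid 40.49 422
near hinge 40.46 422
deck 37.0 1419
21.5583
```

View pics/c.png

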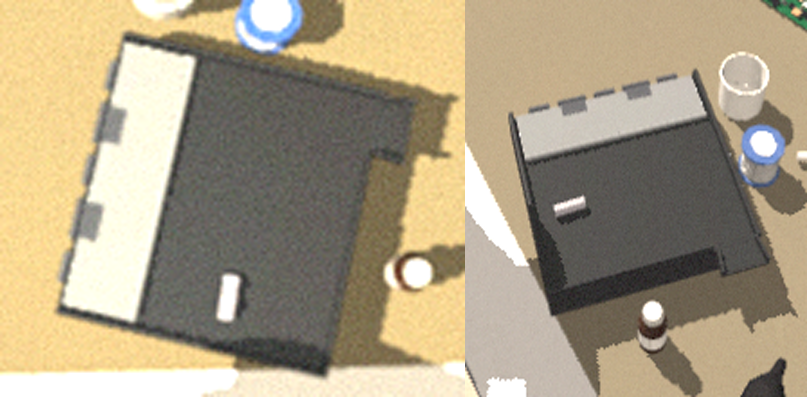

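Picture 7 shows the cover flat and level, the standoff still on the deck at (229,297), no nuts on the deck, and the bottle, spool and jar in place. The arm is clear, so I'm handing it in.

```bash
python3 -c "from plant import *; job_done()"
```

```text
the job is handed in; nothing more can be done
```

The job is done and handed in. I swept each of the three nuts into the trough with its own stroke of the shut fingers. Then I pushed the cover over from behind and pressed it shut at three points along its length.

- **Nuts:** a picture taken before closing showed all three in the trough, two of them standing on edge.
- **Cover:** depth shows it level from free edge to hinge, at 40.5 mm all across. That is 3.5 mm above the deck, against 4 mm nominal. Depth reads about 1 mm low overall, and the fingers stopped at 41.4 to 42.3 mm when pressing, which agrees with the shut height of 42 mm.
- **Standoff and bystanders:** the last picture shows the standoff unmoved on the deck, and the bottle, spool and jar where they started.
- **Contacts:** on two strokes the fingertips touched the deck, and the descent stopped at its 10 N limit with no visible effect.
- **Time:** the robot clock read 21.6 s of the 48 s allowed just before hand-in.

No check failed.

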